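# Park the beam chopper with its index stem up

## Task

Park the beam chopper: push its spokes, one after another, to turn the wheel until the short capped index stem on its rim points straight up, then leave it standing so. Only push gently with the fingertips or the outside of the fingers: do not grip the wheel, do not touch the stem itself, do not lift, tip or shift the stand, and leave the things round it where they are.

Things in the scene. Friction and masses are not known exactly. Their poses are not given: they have to be found in the camera images.
- chopper_wheel: Beam chopper's upright dark steel wheel, its face towards the robot: hub, thin rim of 55 mm outer radius, five flat spokes that run out past the rim. Origin at the hub's centre in the plane of the spokes, 170 mm above the table. x axis: the axle, level, away from the robot; z axis: from the hub towards the index stem. Turns either way without stops; about 1 N at a spoke's end moves it; stays where left.
- spoke_end (a point): Rounded end of one spoke, 125 mm from the axle, the spoke 36 deg clockwise from the index stem seen from the robot; the five are alike, 72 deg apart, so the stem is midway between two. Each is straight, radial, 12 mm wide, 8 mm thick along the axle, its end rounded to a half circle. Outside the rim nothing stands between the spokes but the stem.
- index_stem: Index stem: a short round stem of dark steel, 9 mm thick, with a round cap 16 mm wide and 11 mm high on its end, standing radially on the wheel's rim midway between two spokes, like a valve stem. It is shorter than the spokes: its end is 85 mm from the axle. Origin at its foot, 51 mm from the axle; its z axis points outwards along the stem.
- chopper_stand: The wheel's stand: a loose steel base plate 150x130x18 mm (in all 2 to 3 kg) with a column behind the wheel that holds the axle. The wheel turns in a plane 42 mm in front of the stand's middle; the column and bearing reach no higher than 192 mm. Origin at the centre of the underside, z up, x along the axle, away from the robot.
- flip_mount_1: Bystander: black square lens mount with a round grey ring on its face, 39x40x40 mm, loose, in front of the stand, to its left. Origin at the centre of its underside.
- post_holder_2: Bystander: black post holder, an upright tube with a side screw, 25x32x99 mm, loose, close to the left side of the stand's base. Origin at the centre of its underside.
- optic_box_2: Bystander: small dark optics box, 45x45x23 mm, loose, to the right of the stand's base. Origin at the centre of its underside.
- hex_key: Bystander: black hex key lying flat, 93x31x6 mm, loose, in front of the stand, to its right. Origin at the centre of its underside.
- steel_sleeve: Bystander: upright pale steel sleeve, 29 mm across, 58 mm tall, loose, behind the stand. Origin at the centre of its underside.
- tape_black: Bystander: roll of black tape lying flat, 75 mm across, 19 mm high, loose, farther to the right of the stand. Origin at the centre of its underside.

How it is judged (in metres and radians):
At the end, for the whole second after the job is handed in: The index stem points straight up within 5 deg, the wheel is at rest, the stand stands flat within 20 mm of where it was, and every bystander is within 20 mm of where it was (angle between index_stem's own z axis and vertical below 0.087 rad and angular speed of chopper_wheel below 0.05 rad/s and distance of each of chopper_stand, flip_mount_1, post_holder_2, optic_box_2, hex_key, steel_sleeve, tape_black from where it was at the start of the episode below 0.02 m and angle between chopper_stand's own z axis and vertical below 0.03 rad); the robot touches nothing.
It fails at once if the index stem is touched by the robot (over 1 N) (contact force between any of the fingers, the arm and index_stem above 1 N).
It fails at once if the wheel is gripped or pushed with more than 20 N (contact force between any of the fingers, the arm and chopper_wheel above 20 N).
It fails at once if the stand is shifted by more than 20 mm, lifted by more than 8 mm or tipped by more than 6 deg (distance of chopper_stand from where it was at the start of the episode above 0.02 m or height (world z) of chopper_stand above 0.008 m or angle between chopper_stand's own z axis and vertical above 0.105 rad).
It fails at once if a bystander is moved by more than 20 mm (distance of any of flip_mount_1, post_holder_2, optic_box_2, hex_key, steel_sleeve, tape_black from where it was at the start of the episode above 0.02 m).
It also fails if it takes over 51 s, if anything falls off the work surface, if the arm or the gripper's body presses on something with over 40 N, if the wrist force passes 120 N, or if a joint passes its speed limit or range.

## Robot

A 6-joint arm with a two-finger parallel gripper is mounted at the origin on a cart in front of the work surface, level with it; the furniture and walls round the work are solid. World frame = base frame: x ahead of the robot, y to its left, z up, the work surface at z = 0. Lengths are in m, angles in degrees, forces in N, time in s.
With the tool pointing down it reaches from about 0.4 to 0.825 m from the base axis. Payload 7 kg.
Tool frame: the origin (TCP) lies at the centre of the arm's flange, where the gripper is bolted on; the fingertips stand 178 mm ahead of it and the grasp point (between the pads) lies 159 mm ahead of it; x points along the fingers, y is the direction in which the jaws open and shut, and the axes are right-handed (so a half turn about x gives the same grasp; the last joint's range is limited). The gripper opens to 88 mm and grips with 3 to 60 N. Pads are 19 mm wide; open, the fingers measure 130 mm over their backs; the gripper's body (78 mm by 193 mm) begins 47 mm behind the grasp point.
Start: joints at [-57.004, 20.546, 0.682, 0, -70.136, -16.507], TCP at [0.192, -0.647, 0.405] pointing down, gripper open.
Joint ranges: [-176.03, 176.03], [-82.01, 121.73], [-58.28, 71.71], [-173.87, 95.51], [-174.79, -0.11], [-173.66, 173.66]. Speed limits (degrees/s): [136.94, 136.94, 172.46, 180, 180, 180].

## Interface

Orientations are given as [roll, pitch, yaw] about the fixed x, y, z axes, in that order (R = Rz(yaw) Ry(pitch) Rx(roll)).
In Python, from plant import ctrl gives the robot as it stands. The module is installed in compiled form; this text tells all that it offers.
- The arm moves only by the shell command python3 -m inch 'ROWS'. ROWS is JSON, one flat list of numbers, 7 for each row, row after row: the shift along the tool's x, y, z in m, then the turn, a rotation vector about the tool's x, y, z in degrees, then the finger opening in m, from 0 to 0.0876. In form: [dx, dy, dz, rx, ry, rz, hand, dx, dy, dz, rx, ry, rz, hand, ...]. A call has 1 to 20 rows; each row shifts and turns the pose as measured when the row begins, along the tool's axes as they then stand; what a row does not reach is not made up. A row lasts 1/8 s, in which the tool goes at most 62.5 mm and 10.7 degrees, less where a joint would pass 70% of its speed; a pose out of reach is approached as far as the arm can. A call with a gripper value outside its range is refused whole. The fingers move at their own pace and stop on an object; the grip force is fixed at half the most. Time passes only in rows, so rows that do not move let the fingers close. It gives the time, the measured TCP pose, the force and the opening at its end, in the units of the state.
- ctrl.get_obs(): the state, without advancing time (a new reading comes with each control period).
- ctrl.snapshot(name): name is "scene" or "top" or "wrist"; returns a dict with "color" (400x640x3 uint8, red, green, blue), "depth" (400x640 float32, m along the optical axis (not along the pixel's ray), 0 where there is no reading), "K" (3x3 intrinsics, pixels), "position" and "attitude" of the camera in the world; the wrist camera has in their place "hand_eye" (4x4, takes a point from camera to tool coordinates, whose origin is the TCP and whose axes are the tool frame's). Camera axes: x right, y up, looking along -z (the intrinsics and any distortion apply to the point x, -y, -z); pixel columns grow to the right and rows downward; lengths in m; the calibration is good to about 2 mm. A picture is of the moment at which its call begins: read the wrist's pose just before it.
- ctrl.close_job(): hands the job in, once; it reports no verdict.
The state is a dict: "clock": time; "joint_pos": joint angles; "qvel": joint speeds; "tau": joint torques, N m; "tool_pos": TCP position; "orientation": TCP orientation; "force": force on the tool from outside, world axes, zero at the start; "moment": the same for the moment, N m; "opening": finger opening in m.
Only numpy, scipy, OpenCV 4.12 (cv2) and the standard library are available. Lean on these libraries where they do the work, as an engineer would, in place of code of your own. Each camera call takes 0.05 s, during which the arm holds its last target.

## Working session

There is one attempt and no reset: what is moved stays moved. The work goes in short steps, Python scripts to look and compute and a shell command to move; the robot and the scene stay as the last step left them, time stands still between calls to the robot, and variables do not carry over. Pictures are saved under pics/ and viewed, and the job is handed in when it is done.

```bash
mkdir -p pics; cat > h.py <<'E'
import numpy as np,cv2
from plant import ctrl
from scipy.spatial.transform import Rotation as R
def snap(n,f):
    s=ctrl.snapshot(n); cv2.imwrite('pics/'+f,s['color'][:,:,::-1]); np.savez(''+f[:-4]+'.npz',**s); return s
E
python3 - <<'E'
from h import *
o=ctrl.get_obs();print(o)
for n in('scene','top'):
    s=snap(n,n+'1.png');print(n,s['K'],s['position'],s['attitude'],[k for k in s])
E
```

```text
{'clock': 0.0, 'joint_pos': array([-5.70033291e+01,  2.05911970e+01,  6.34254718e-01, -1.91970293e-02,
       -7.01388281e+01, -1.65064499e+01]), 'qvel': array([-0.02682396, -0.00672552,  0.08697876, -0.03784858, -0.06748264,
        0.04448808]), 'tau': array([-3.29181212e-04, -5.82721174e+01,  2.93075484e+01,  6.99774876e+00,
        7.04835678e-03, -1.70997755e-04]), 'tool_pos': array([ 0.19153197, -0.64704654,  0.40373171]), 'orientation': array([ 95.83646613,  89.90254352, 112.32014999]), 'force': array([-0.24855287,  0.18298838, -0.3685373 ]), 'moment': array([0.0035658 , 0.03369532, 0.03466802]), 'opening': 0.08754425411789003}
scene [[443.99736913   0.         321.51544069]
 [  0.         443.99736913 203.02458863]
 [  0.           0.           1.        ]] [0.11498215 0.48270957 0.80820828] [  49.50090288    0.98227245 -142.19250046] ['color', 'depth', 'K', 'position', 'attitude']
top [[483.77344421   0.         321.17293482]
 [  0.         483.77344421 202.20997783]
 [  0.           0.           1.        ]] [ 0.30493901 -0.11636908  1.41129554] [ 11.92750885   0.152734   -92.4156578 ] ['color', 'depth', 'K', 'position', 'attitude']
```

View pics/scene1.png

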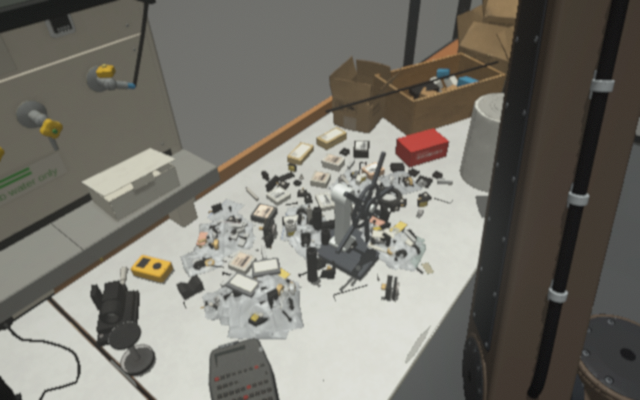

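View pics/top1.png

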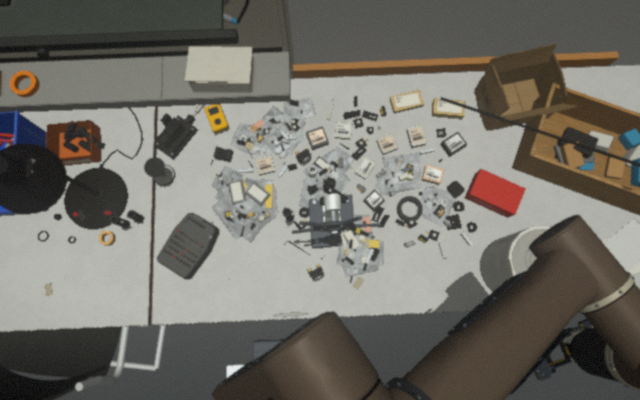

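The scene view shows the wheel almost edge-on near (372,205). The top view shows the stand at about (331,212) and the wheel as a line at about (330,235). I'll zoom in and use the depth.

```bash
cat >> h.py <<'E'
def cloud(s,ext=None):
    K=s['K'];d=s['depth'];v,u=np.mgrid[:400,:640]
    p=np.stack([(u-K[0,2])/K[0,0]*d,-(v-K[1,2])/K[1,1]*d,-d],-1)
    if ext is None:
        A=R.from_euler('xyz',s['attitude'],degrees=True).as_matrix();t=s['position']
    else: A,t=ext
    return p@A.T+t
def wristext(o,s):
    T=R.from_euler('xyz',o['orientation'],degrees=True).as_matrix();H=s['hand_eye']
    return T@H[:3,:3],T@H[:3,3]+o['tool_pos']
E
python3 - <<'E'
from h import *
a=dict(np.load('scene1.npz'));b=dict(np.load('top1.npz'))
for n,s,(x0,y0,x1,y1) in(('s',a,(280,130,460,310)),('t',b,(260,170,440,290))):
    c=s['color'][y0:y1,x0:x1,::-1];f=4.4 if n=='t' else 3.3
    cv2.imwrite(f'pics/z{n}.png',cv2.resize(c,None,fx=f,fy=f,interpolation=cv2.INTER_CUBIC))
    P=cloud(s)[y0:y1,x0:x1].reshape(-1,3)
    m=(P[:,2]>.12)&(P[:,2]<.35)&(s['depth'][y0:y1,x0:x1].ravel()>0);Q=P[m]
    print(n,len(Q),Q.min(0),Q.max(0),np.median(Q,0))
    np.save('q'+n,Q)
E
```

```text
s 1813 [ 0.47947318 -0.27525425  0.12000583] [ 0.58061931 -0.03941168  0.27972786] [ 0.4973478  -0.13999567  0.17521392]
t 1018 [ 0.48279374 -0.27619265  0.12073017] [ 0.58367038 -0.04267739  0.28405447] [ 0.50133241 -0.15370824  0.18918528]
```

View pics/zs.png

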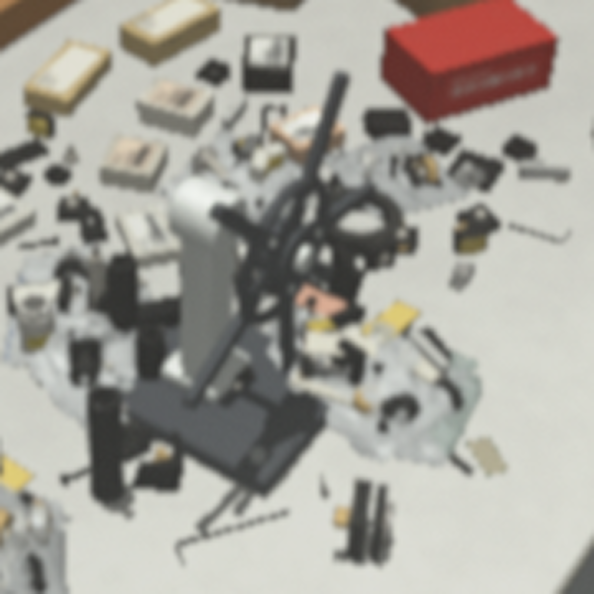

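View pics/zt.png

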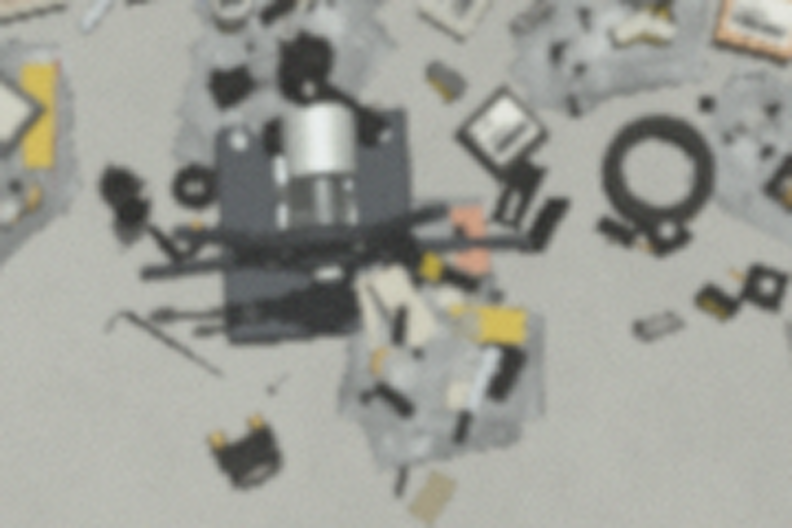

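The crops show the white bearing and column behind the wheel. Two spokes run left and right in the top view, at about (145,272) and (530,240) in the crop. Next I'll fit the wheel plane and make a frontal plot from the clouds.

```bash
python3 - <<'E'
from h import *
from scipy.optimize import least_squares
im=np.full((600,800,3),255,np.uint8)
Q=np.vstack([np.load('qs.npy'),np.load('qt.npy')])
src=np.r_[np.zeros(len(np.load('qs.npy'))),np.ones(len(np.load('qt.npy')))]
# wheel: x = a + b*y (vertical plane), robust, for points x<0.54
m=(Q[:,0]<0.53);
r=least_squares(lambda p:p[0]+p[1]*(Q[m,1]+.155)-Q[m,0],[.49,0],loss='soft_l1',f_scale=.004)
print(r.x, np.degrees(np.arctan(-r.x[1])))
a,b=r.x
n=np.array([1,-b,0])/np.hypot(1,b); t=np.array([b,1,0])/np.hypot(1,b)
P0=np.array([a,-.155,.17])
for q,s_ in((0,(0,0,255)),(1,(255,0,0))):
    D=Q[src==q]-P0; e=D@n; k=abs(e)<.015
    print(q,k.sum(),np.median(e[k]))
    for l,z in zip(D[k]@t,D[k][:,2]): cv2.circle(im,(int(400-l*2200),int(300-z*2200)),2,s_,-1)
cv2.imwrite('pics/front.png',im)
# lower points too
E
```

```text
[ 0.49708328 -0.02310277] 1.3234556723387725
0 1297 -0.00149348771653342
1 690 0.0016045735832571938
```

View pics/front.png

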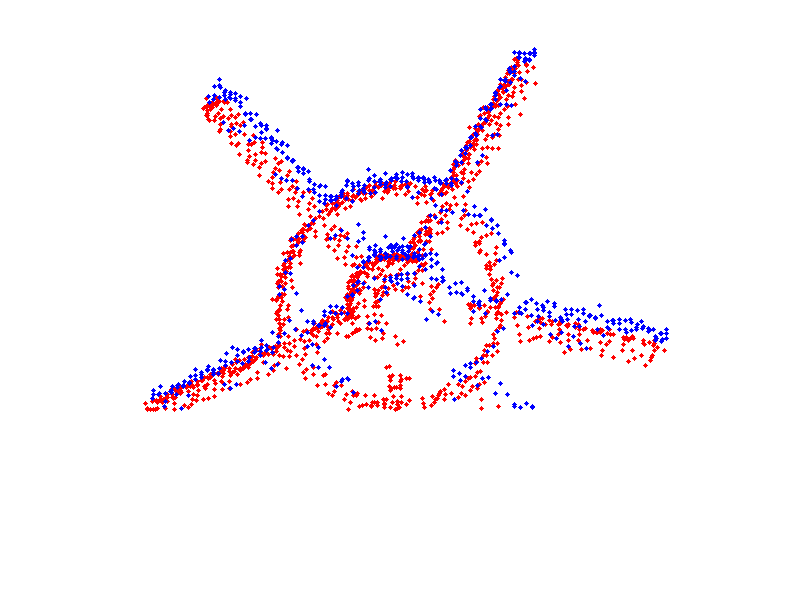

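The frontal plot shows four spokes and the hub near (392,297). A few points at about (530,408) could be the stem, midway between the right and lower spokes. I'll include the lower points and fit.

```bash
python3 - <<'E'
from h import *
im=np.full((600,800,3),255,np.uint8)
a,b=.4971,-.0231
n=np.array([1,-b,0])/np.hypot(1,b); t=np.array([b,1,0])/np.hypot(1,b)
P0=np.array([a,-.155,.17]); allp=[]
for nm,c in(('scene1',(0,0,255)),('top1',(255,0,0))):
    s=dict(np.load(nm+'.npz'));P=cloud(s)
    D=P-P0; e=D@n
    k=(abs(e)<.014)&(s['depth']>0)&(abs(D[...,2])<.145)&(abs(D@t)<.14)
    D=D[k]; L=np.c_[-(D@t),D[:,2]]; allp.append(L)
    for l,z in L: cv2.circle(im,(int(400+l*2000),int(300-z*2000)),2,c,-1)
cv2.imwrite('pics/front2.png',im)
L=np.vstack(allp)
# fit hub centre + phase with spokes: points r>.065
from scipy.optimize import least_squares
def f(p):
    d=L-p[:2]; r=np.hypot(*d.T); th=np.arctan2(d[:,1],d[:,0])-p[2]
    w=(th+np.pi/5)%(2*np.pi/5)-np.pi/5
    ok=(r>.065)&(L[:,1]>-.05)
    return np.where(ok,r*np.sin(w),0)
best=min((least_squares(f,[0,0,q],loss='soft_l1',f_scale=.004) for q in np.radians([-20,-10,0,10])),key=lambda r:r.cost)
print(best.x,best.cost,np.degrees(best.x[2]))
d=L-best.x[:2];r=np.hypot(*d.T);m=abs(r-.053)<.006
c=least_squares(lambda p:np.hypot(*(L[m]-p[:2]).T)-.0525,best.x[:2],loss='soft_l1',f_scale=.002).x;print('rim',c)
# stem candidates
d=L-best.x[:2];r=np.hypot(*d.T);th=np.degrees(np.arctan2(d[:,1],d[:,0])-best.x[2])
w=(th+36)%72-36
k=(r>.062)&(r<.088)&(abs(abs(w)-36)<12)
print(np.histogram(th[k],bins=np.arange(-180,181,12)))
E
```

```text
[-0.00215955  0.00364833 -0.18497651] 0.00641828784294188 -10.598373312317076
rim [-0.00161929  0.00259569]
(array([ 0,  0,  0,  0,  0,  0,  0,  0,  0,  0,  0, 28, 22,  0,  0,  0,  0,
        0,  0,  0,  0,  0,  0,  0,  0,  0,  0,  0,  0,  0]), array([-180, -168, -156, -144, -132, -120, -108,  -96,  -84,  -72,  -60,
        -48,  -36,  -24,  -12,    0,   12,   24,   36,   48,   60,   72,
         84,   96,  108,  120,  132,  144,  156,  168,  180]))
```

View pics/front2.png

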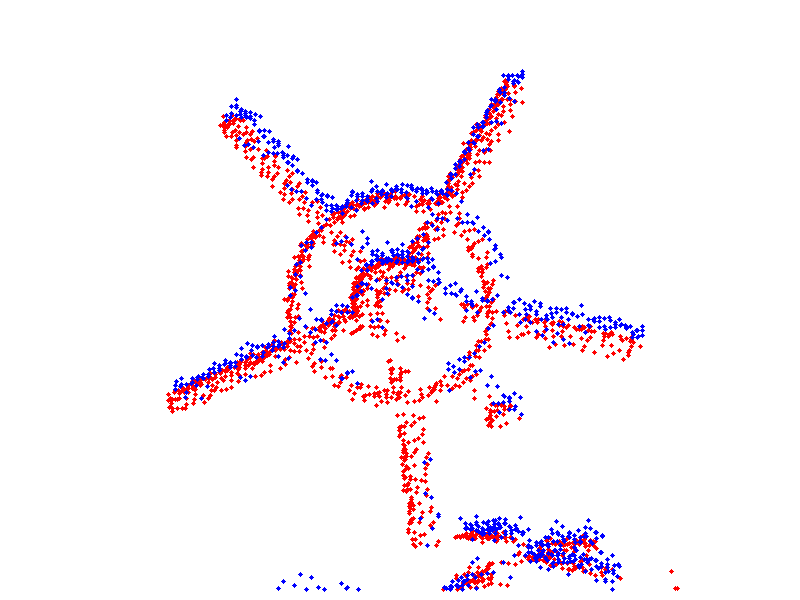

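The front view gives spokes at −10.6°+72k (counterclockwise as the robot sees it). The stem, at (500,410), points to about −46.6°. It needs roughly +136.6° counterclockwise, so I'll push the spokes leftward over the top, twice, with closed fingers pointing down. First I'll check the heights along the way and the tool axes.

```bash
python3 - <<'E'
from h import *
s=dict(np.load('top1.npz'));P=cloud(s)
for y in np.arange(-.8,.15,.1):
    print(round(y,1),[round(float(np.max(np.r_[P[...,2][(P[...,0]>x)&(P[...,0]<x+.1)&(P[...,1]>y)&(P[...,1]<y+.1)&(s['depth']>0)],-1])),2) for x in np.arange(.2,.9,.1)])
o=ctrl.get_obs();T=R.from_euler('xyz',o['orientation'],degrees=True).as_matrix();print(T.round(3))
s=snap('wrist','w1.png');print(s['hand_eye'].round(3))
# target: tool x down, tool y = +-axle
n=np.array([1,.0231,0]);n/=np.linalg.norm(n)
for g in(1,-1):
    G=np.c_[[0,0,-1],g*n,np.cross([0,0,-1],g*n)]
    print(R.from_matrix(T.T@G).as_rotvec(degrees=True).round(1))
E
```

```text
-0.8 [0.32, -1.0, 0.01, 0.07, 0.14, 0.18, 0.18]
-0.7 [0.65, 0.65, 0.23, 0.07, 0.07, 0.18, 0.19]
-0.6 [0.67, 0.67, 0.66, 0.07, 0.07, 0.16, 0.16]
-0.5 [0.73, 0.71, 0.65, 0.03, 0.04, 0.04, 0.16]
-0.4 [0.77, 0.71, 0.02, 0.05, 0.1, 0.03, 0.03]
-0.3 [0.78, 0.03, 0.28, 0.28, 0.05, 0.02, 0.03]
-0.2 [0.83, 0.05, 0.26, 0.26, 0.11, 0.05, 0.03]
-0.1 [0.83, 0.05, 0.27, 0.27, 0.06, 0.05, 0.19]
-0.0 [0.67, 0.01, 0.01, 0.09, 0.09, 0.65, 0.65]
0.1 [0.01, 0.01, 0.05, 0.09, 0.09, 0.65, 0.65]
[[-0.001 -0.284  0.959]
 [ 0.001  0.959  0.284]
 [-1.     0.002 -0.   ]]
[[-0.     0.308 -0.951  0.02 ]
 [ 1.    -0.    -0.    -0.   ]
 [-0.    -0.951 -0.308 -0.084]
 [ 0.     0.     0.     1.   ]]
[ 1.052e+02 -1.000e-01 -1.000e-01]
[-74.8   0.   -0.1]
```

View pics/w1.png

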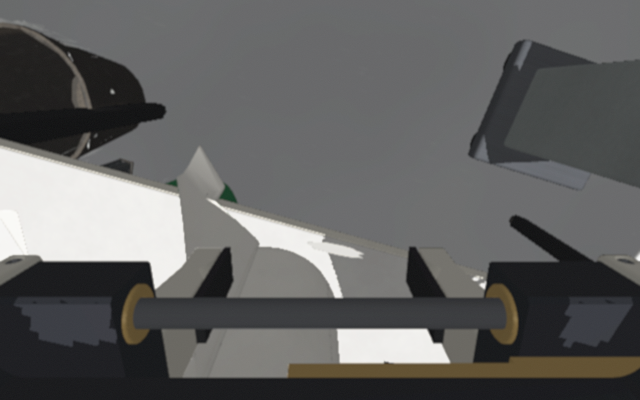

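```bash
python3 -m inch '[-0.06,0,0,0,0,0,0, -0.06,0,0,0,0,0,0, -0.02,0,0,-10.5,0,0,0, 0,0,0,-10.5,0,0,0, 0,0,0,-10.5,0,0,0, 0,0,0,-10.5,0,0,0, 0,0,0,-10.5,0,0,0, 0,0,0,-10.5,0,0,0, 0,0,0,-10.5,0,0,0, 0,0,0,0,0,0,0]'; cat > st.py <<'E'
from h import *
o=ctrl.get_obs();T=R.from_euler('xyz',o['orientation'],degrees=True).as_matrix()
print(o['clock'],o['tool_pos'].round(4),o['force'].round(1),o['opening'],o['joint_pos'].round(0));print(T.round(3))
tip=o['tool_pos']+T[:,0]*.178;print('tip',tip.round(4))
n=np.array([1,.0231,0]);n/=np.linalg.norm(n)
G=np.c_[[0,0,-1],-n,np.cross([0,0,-1],-n)]
print('rot',R.from_matrix(T.T@G).as_rotvec(degrees=True).round(1))
import sys
if len(sys.argv)>1: print('shift',(T.T@(np.array(eval(sys.argv[1]))-tip)).round(4))
E
python3 st.py '[.5,-.235,.345]'
```

```text
clock: 1.4
tool_pos: [0.1917, -0.6471, 0.5444]
orientation: [19.3, 89.5, 110.9]
force: [-0.3, -0.7, 0.1]
opening: 0.0007
1.4 [ 0.1917 -0.6471  0.5444] [-0.3 -0.7  0.1] 0.0006557054456028664 [-57.  18.  15.  -0. -87.  59.]
[[-0.003 -1.    -0.029]
 [ 0.008 -0.029  1.   ]
 [-1.     0.003  0.008]]
tip [ 0.1912 -0.6456  0.3664]
rot [ 0.3  0.5 -0.2]
shift [ 0.0238 -0.3207  0.4013]
```

```bash
python3 -m inch '[0.002,-0.036,0.0446,0,0,0,0, 0.002,-0.036,0.0446,0,0,0,0, 0.002,-0.036,0.0446,0,0,0,0, 0.002,-0.036,0.0446,0,0,0,0, 0.002,-0.036,0.0446,0,0,0,0, 0.002,-0.036,0.0446,0,0,0,0, 0.002,-0.036,0.0446,0,0,0,0, 0.002,-0.036,0.0446,0,0,0,0, 0,0,0,0,0,0,0]'; python3 st.py '[.5,-.235,.345]'
python3 - <<'E'
from h import *
snap('scene','s2.png');
E
```

```text
clock: 2.52
tool_pos: [0.4835, -0.2767, 0.5273]
orientation: [23.9, 89.3, 112.8]
force: [-0.2, -0.0, -0.6]
opening: 0.0002
2.525 [ 0.4835 -0.2767  0.5273] [-0.2 -0.  -0.6] 0.0001902136547541956 [-10.   6.  -2.  -1. -82.   9.]
[[-0.005 -1.     0.02 ]
 [ 0.011  0.019  1.   ]
 [-1.     0.005  0.011]]
tip [ 0.4827 -0.2747  0.3493]
rot [-2.4  0.6 -0.3]
shift [ 0.0047 -0.0166  0.04  ]
```

View pics/s2.png

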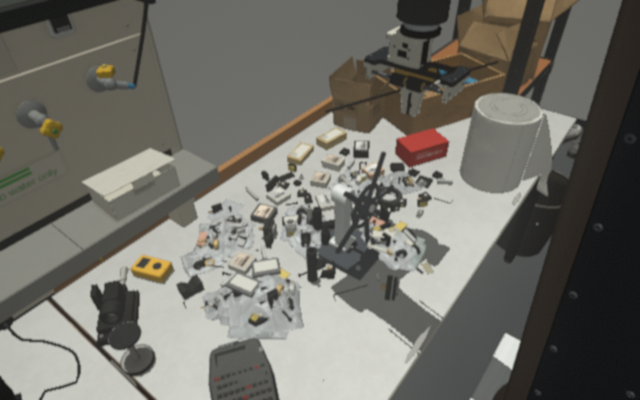

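The picture shows the gripper clear above and behind the wheel, fingertips near (410,95), closed. I'll line it up and lower it to the right of the upper-right spoke.

```bash
python3 -m inch '[0.005,-0.0166,0.03,-2.4,0.6,-0.3,0, 0.03,0,0,0,0,0,0, 0.03,0,0,0,0,0,0, 0.02,0,0,0,0,0,0, 0,0,0,0,0,0,0]'; python3 st.py '[.5,-.23,.262]'
python3 - <<'E'
from h import *
s=snap('scene','s3.png');cv2.imwrite('pics/s3z.png',cv2.resize(s['color'][80:290,300:460,::-1],None,fx=2.8,fy=2.8,interpolation=cv2.INTER_CUBIC))
E
```

```text
clock: 3.2
tool_pos: [0.4976, -0.2513, 0.4417]
orientation: [-121.1, 89.9, -30.9]
force: [0.2, -0.2, 0.4]
opening: 0.0003
3.2 [ 0.4976 -0.2513  0.4417] [ 0.2 -0.2  0.4] 0.00034802475538565745 [ -7.   8. -11.   0. -71.   7.]
[[ 0.002 -1.    -0.003]
 [-0.001 -0.003  1.   ]
 [-1.    -0.002 -0.001]]
tip [ 0.4979 -0.2515  0.2637]
rot [-1.1 -0.1  0.1]
shift [ 0.0016 -0.0022  0.0215]
```

View pics/s3z.png

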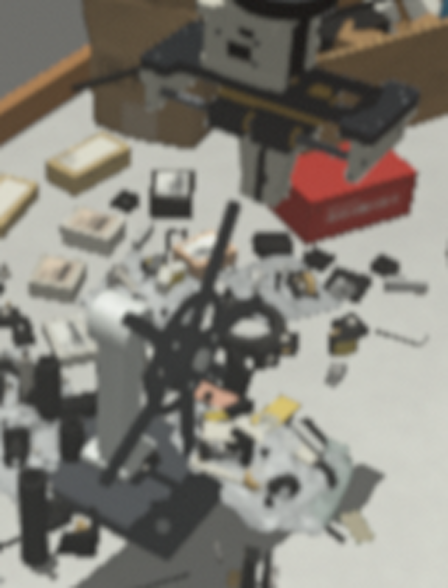

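The closed fingers hang just right of the upper-right spoke, at crop (265,195). Now the first push, leftward.

```bash
python3 -m inch '[0.002,-0.002,0.008,-1,0,0,0, 0,0,0.008,0,0,0,0, 0,0,0.008,0,0,0,0, 0,0,0.008,0,0,0,0, 0,0,0.008,0,0,0,0, 0,0,0.008,0,0,0,0, 0,0,0.008,0,0,0,0, 0,0,0.008,0,0,0,0, 0,0,0.008,0,0,0,0, 0,0,0.008,0,0,0,0,0,0,0,0,0,0,0]'; python3 st.py '[.4975,-.1135,.262]'
python3 - <<'E'
from h import *
s=snap('scene','s4.png');cv2.imwrite('pics/s4z.png',cv2.resize(s['color'][80:290,300:460,::-1],None,fx=2.8,fy=2.8,interpolation=cv2.INTER_CUBIC))
E
```

```text
clock: 4.62
tool_pos: [0.499, -0.1662, 0.4447]
orientation: [-110.6, 89.4, -19.4]
force: [0.3, 0.7, 0.4]
opening: 0.0004
4.625 [ 0.499  -0.1662  0.4447] [0.3 0.7 0.4] 0.0003737962252553461 [  3.   5. -15.   0. -70.  -2.]
[[ 0.01  -1.    -0.021]
 [-0.004 -0.021  1.   ]
 [-1.    -0.01  -0.004]]
tip [ 0.5008 -0.1669  0.2667]
rot [-0.1 -0.2  0.6]
shift [0.0045 0.0023 0.0535]
```

View pics/s4z.png

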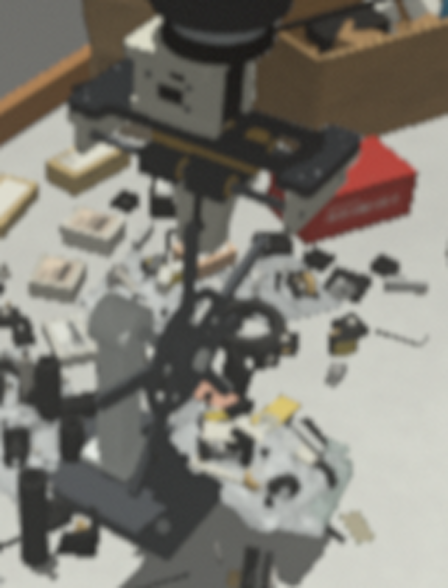

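The spoke is now nearly vertical, against the finger at crop (190,215), so the wheel turns as planned. I'll carry on.

```bash
python3 -m inch '[0.004,0,0.008,0,0,0.5,0, 0.001,0,0.008,0,0,0,0, 0,0,0.008,0,0,0,0, 0,0,0.008,0,0,0,0, 0,0,0.008,0,0,0,0, 0,0,0.008,0,0,0,0, 0,0,0.006,0,0,0,0,0,0,0,0,0,0,0]'; python3 st.py '[.4985,-.27,.345]'
cat > ang.py <<'E'
from h import *
import sys
from scipy.optimize import least_squares
a,b=.4971,-.0231
n=np.array([1,-b,0])/np.hypot(1,b); t=np.array([b,1,0])/np.hypot(1,b);P0=np.array([a,-.155,.17])
im=np.full((600,800,3),255,np.uint8);A=[]
for nm,c in(('scene',(0,0,255)),('top',(255,0,0))):
    s=snap(nm,nm+sys.argv[1]+'.png');P=cloud(s);D=P-P0
    k=(abs(D@n)<.014)&(s['depth']>0)&(abs(D[...,2])<.15)&(abs(D@t)<.16);D=D[k]
    print(nm,np.median(D@n).round(4))
    L=np.c_[-(D@t),D[:,2]];A.append(L)
    for l,z in L: cv2.circle(im,(int(400+l*2000),int(300-z*2000)),2,c,-1)
cv2.imwrite('pics/front%s.png'%sys.argv[1],im)
for nm,L in(('scene',A[0]),('top',A[1]),('both',np.vstack(A))):
  d=L-[-.002,.003];r=np.hypot(*d.T);ok=(r>.065)&(r<.128)&(d[:,1]>-.05);L=L[ok]
  def f(p):
    d=L-p[:2]; r=np.hypot(*d.T); th=np.arctan2(d[:,1],d[:,0])-p[2]
    w=(th+np.pi/5)%(2*np.pi/5)-np.pi/5
    return np.r_[np.clip(r*np.sin(w),-.012,.012),(p[:2]-[-.0019,.0031])*5]
  best=min((least_squares(f,[-.002,.003,q],loss='soft_l1',f_scale=.004) for q in np.radians(np.arange(-30,40,6))),key=lambda r:r.cost)
  print(nm,len(L),best.x[:2].round(4),'phase mod72',np.degrees(best.x[2])%72)
E
python3 ang.py A
```

```text
clock: 5.68
tool_pos: [0.4972, -0.1089, 0.4382]
orientation: [157.9, 89.7, -111.0]
force: [0.6, -1.1, -1.1]
opening: 0.0004
5.675 [ 0.4972 -0.1089  0.4382] [ 0.6 -1.1 -1.1] 0.00043603769629371736 [ 10.   4. -17.   0. -70.  -9.]
[[-0.002 -1.    -0.02 ]
 [-0.004 -0.02   1.   ]
 [-1.     0.002 -0.004]]
tip [ 0.497  -0.1096  0.2602]
rot [-0.2 -0.2 -0.1]
shift [-0.0841  0.0019 -0.1607]
scene -0.0015
top 0.001
scene 541 [-0.0021  0.0022] phase mod72 51.648144951971936
top 203 [-0.0012  0.0071] phase mod72 52.3523212712971
both 744 [-0.002   0.0039] phase mod72 52.26991253154255
```

View pics/frontA.png

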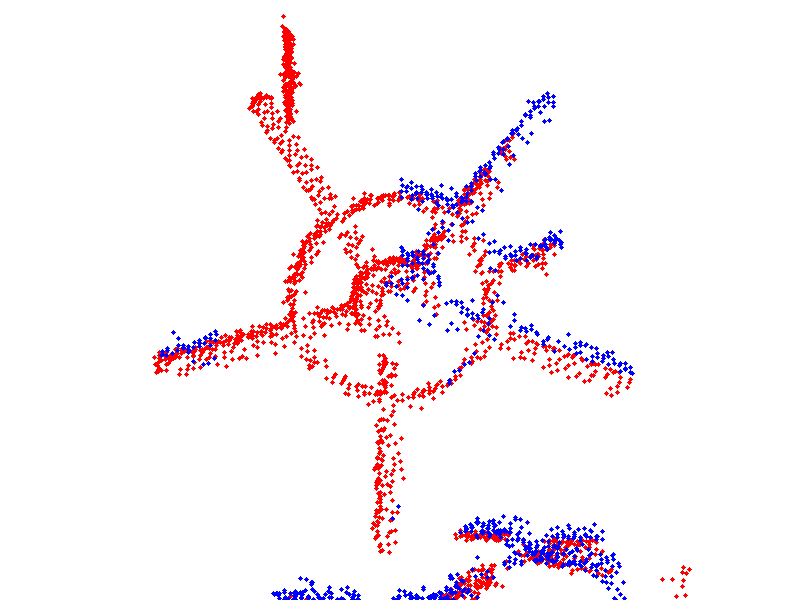

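The frontal plot shows the finger at (288,70) behind the spoke, now at 124°. The next spoke is at 52° and the stem at 16°, so 74° remain. I'll lift over and come down to the right of the next spoke.

```bash
python3 -m inch '[0,0,-0.006,0,0,0,0, -0.04,0,0,0,0,0,0, -0.045,0,0,0,0,0,0, 0,0,-0.05,0,0,0,0, 0,0,-0.05,0,0,0,0, 0,0,-0.05,0,0,0,0, 0,0,0,0,0,0,0]'; python3 st.py '[.499,-.265,.248]'
```

```text
clock: 6.65
tool_pos: [0.5006, -0.2717, 0.5265]
orientation: [163.9, 89.7, -104.9]
force: [-0.2, -0.2, -0.7]
opening: 0.0004
6.65 [ 0.5006 -0.2717  0.5265] [-0.2 -0.2 -0.7] 0.00036572321690507385 [ -9.   7.  -1.   0. -81.  10.]
[[-0.001 -1.    -0.021]
 [-0.004 -0.021  1.   ]
 [-1.     0.001 -0.004]]
tip [ 0.5004 -0.2724  0.3485]
rot [-0.1 -0.2 -0.1]
shift [0.1005 0.0012 0.0079]
```

```bash
python3 -m inch '[0.04,0,0,0,0,0,0, 0.04,0,0,0,0,0,0, 0.02,0,0,0,0,0,0, 0,0,0.01,0,0,0,0, 0,0,0.008,0,0,0,0, 0,0,0.008,0,0,0,0, 0,0,0.008,0,0,0,0, 0,0,0.008,0,0,0,0, 0,0,0.008,0,0,0,0, 0,0,0.008,0,0,0,0, 0,0,0.008,0,0,0,0, 0,0,0,0,0,0,0]'; python3 st.py '[.4975,-.1295,.26]'
python3 ang.py B
```

```text
clock: 8.15
tool_pos: [0.5, -0.2023, 0.4296]
orientation: [-127.2, 89.3, -36.0]
force: [1.2, -0.6, 1.3]
opening: 0.0004
8.15 [ 0.5    -0.2023  0.4296] [ 1.2 -0.6  1.3] 0.0003708790388896743 [ -1.   7. -15.   0. -68.   2.]
[[ 0.01  -1.    -0.02 ]
 [-0.007 -0.02   1.   ]
 [-1.    -0.01  -0.007]]
tip [ 0.5018 -0.2036  0.2516]
rot [-0.2 -0.4  0.6]
shift [-0.009   0.0027  0.0741]
scene -0.0017
top 0.0007
scene 582 [-0.0022  0.0015] phase mod72 0.6973891107938031
top 125 [-0.0018  0.0075] phase mod72 0.8474617995836323
both 707 [-0.0019  0.0031] phase mod72 0.4161175269367868
```

View pics/frontB.png

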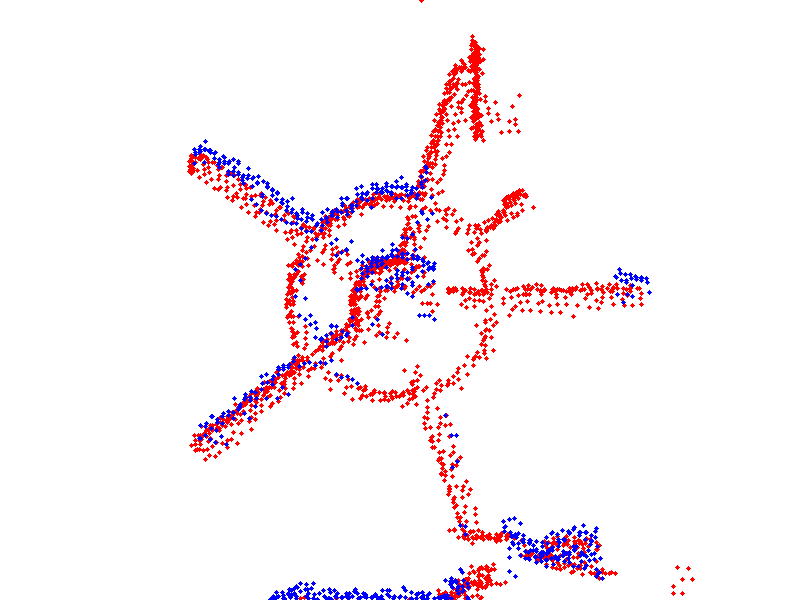

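In the frontal plot the finger at (475,90) drives the spoke, now at 72°. The stem cap is at (520,195), well clear of the finger. I'll continue.

```bash
python3 -m inch '[-0.001,0.002,0.008,0,0,0.5,0, -0.001,0,0.008,0,0,0,0, -0.001,0,0.008,0,0,0,0, -0.001,0,0.008,0,0,0,0, -0.001,0,0.008,0,0,0,0, -0.001,0,0.008,0,0,0,0, -0.001,0,0.008,0,0,0,0, -0.001,0,0.008,0,0,0,0, 0,0,0,0,0,0,0]'; python3 st.py '[.4975,-.1295,.26]'
python3 ang.py C
```

```text
clock: 9.38
tool_pos: [0.4974, -0.1354, 0.4368]
orientation: [-173.7, 89.5, -82.6]
force: [0.5, -0.7, -0.3]
opening: 0.0003
9.375 [ 0.4974 -0.1354  0.4368] [ 0.5 -0.7 -0.3] 0.0003468521190169256 [  7.   4. -17.   1. -69.  -6.]
[[ 0.001 -1.    -0.019]
 [-0.008 -0.019  1.   ]
 [-1.    -0.001 -0.008]]
tip [ 0.4976 -0.1369  0.2588]
rot [-0.3 -0.5  0.1]
shift [-0.0012 -0.      0.0074]
scene -0.0017
top 0.0012
scene 539 [-0.0024  0.0023] phase mod72 38.45737749449298
top 203 [-0.      0.0068] phase mod72 38.607064798897675
both 742 [-0.0009  0.0043] phase mod72 38.7464221172221
```

View pics/frontC.png

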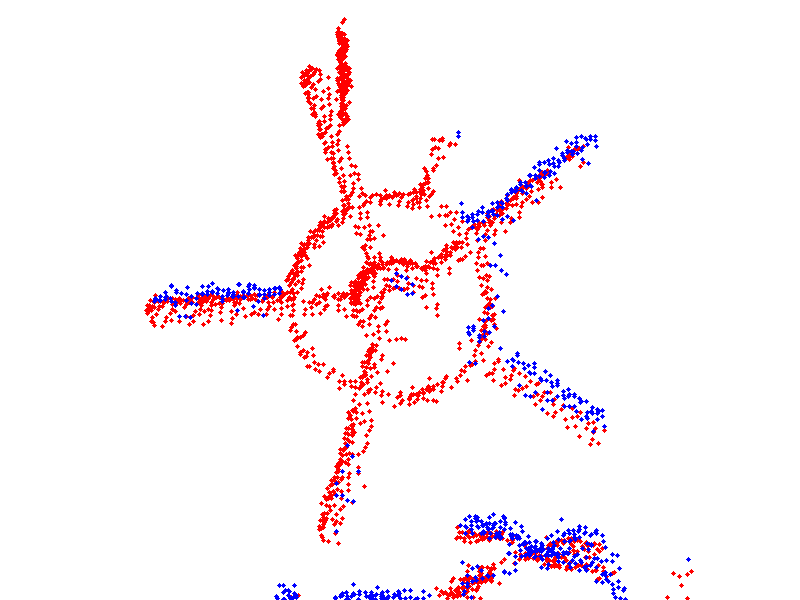

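The spoke is at 110.5° (target 126°), and the stem cap, at about (440,140), stays clear of the finger. I'll creep to a little short of the target and measure.

```bash
python3 -m inch '[0,0,0.007,0,0,0,0, 0,0,0.007,0,0,0,0, 0,0,0.006,0,0,0,0, 0,0,0.004,0,0,0,0, 0,0,0,0,0,0,0]'; python3 st.py '[.4972,-.106,.26]'
python3 ang.py D
```

```text
clock: 10.1
tool_pos: [0.4968, -0.1106, 0.4365]
orientation: [-178.4, 89.5, -87.3]
force: [0.5, -0.4, -0.4]
opening: 0.0005
10.1 [ 0.4968 -0.1106  0.4365] [ 0.5 -0.4 -0.4] 0.0005084324820891258 [ 10.   4. -17.   1. -69.  -9.]
[[ 0.    -1.    -0.018]
 [-0.009 -0.018  1.   ]
 [-1.    -0.    -0.009]]
tip [ 0.4969 -0.1121  0.2585]
rot [-0.3 -0.5  0. ]
shift [-0.0016 -0.0004  0.0061]
scene -0.0015
top 0.001
scene 539 [-0.0022  0.0022] phase mod72 51.273934032824535
top 212 [-0.0013  0.0071] phase mod72 51.49132968159086
both 751 [-0.002   0.0039] phase mod72 51.80128085800996
```

```bash
python3 -m inch '[0,0,0.004,0,0,0,0, 0,0,0.002,0,0,0,0, 0,0,0,0,0,0,0]'; python3 st.py '[.4972,-.106,.26]'
python3 ang.py E
```

```text
clock: 10.58
tool_pos: [0.4967, -0.1046, 0.4364]
orientation: [-178.3, 89.5, -87.3]
force: [0.4, -1.3, -0.3]
opening: 0.0003
10.575 [ 0.4967 -0.1046  0.4364] [ 0.4 -1.3 -0.3] 0.00033210574772158557 [ 11.   3. -17.   1. -69. -10.]
[[ 0.    -1.    -0.017]
 [-0.009 -0.017  1.   ]
 [-1.    -0.    -0.009]]
tip [ 0.4968 -0.1062  0.2584]
rot [-0.3 -0.5  0. ]
shift [-0.0016 -0.0004  0.0002]
scene -0.0016
top 0.0008
scene 530 [-0.0019  0.0022] phase mod72 53.79991823480836
top 208 [-0.0018  0.0069] phase mod72 54.32245259597123
both 738 [-0.002   0.0039] phase mod72 54.52457739095718
```

The phase is 54° ± 0.5°, on target. I'll back off slightly to the right, still 2 cm from the stem, then go up and away.

```bash
python3 -m inch '[0,0,-0.004,0,0,0,0, -0.04,0,0,0,0,0,0, -0.05,0,0,0,0,0,0, -0.02,0.02,-0.05,0,0,0,0, 0,0.02,-0.055,0,0,0,0, 0,0.02,-0.055,0,0,0,0, 0,0.02,-0.055,0,0,0,0, 0,0.02,-0.055,0,0,0,0, 0,0,0,0,0,0,0]'; python3 st.py
python3 ang.py F
python3 - <<'E'
import numpy as np,cv2
s=dict(np.load('sceneF.npz'));a=dict(np.load('scene1.npz'))
f=lambda s:cv2.resize(s['color'][140:310,285:450,::-1],None,fx=2.4,fy=2.4,interpolation=cv2.INTER_CUBIC)
cv2.imwrite('pics/cmp.png',np.hstack([f(a),f(s)]))
E
```

```text
clock: 11.8
tool_pos: [0.3989, -0.3884, 0.5523]
orientation: [-172.9, 89.5, -81.8]
force: [-0.3, 0.1, -1.1]
opening: 0.0009
11.8 [ 0.3989 -0.3884  0.5523] [-0.3  0.1 -1.1] 0.000932190599942179 [-24.   6.  -0.   0. -84.  25.]
[[ 0.001 -1.    -0.02 ]
 [-0.009 -0.02   1.   ]
 [-1.    -0.001 -0.009]]
tip [ 0.3991 -0.39    0.3743]
rot [-0.2 -0.5  0.1]
scene -0.0016
top 0.0023
scene 515 [-0.0042  0.0015] phase mod72 54.08428500103487
top 145 [-0.0006  0.0033] phase mod72 51.94131253156249
both 660 [-0.0031  0.0028] phase mod72 53.72670392616805
```

View pics/frontF.png

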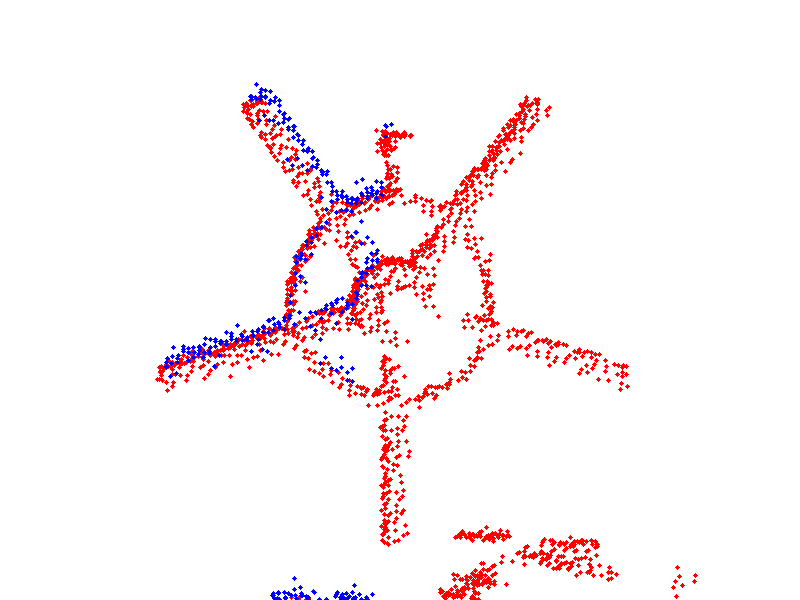

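View pics/cmp.png

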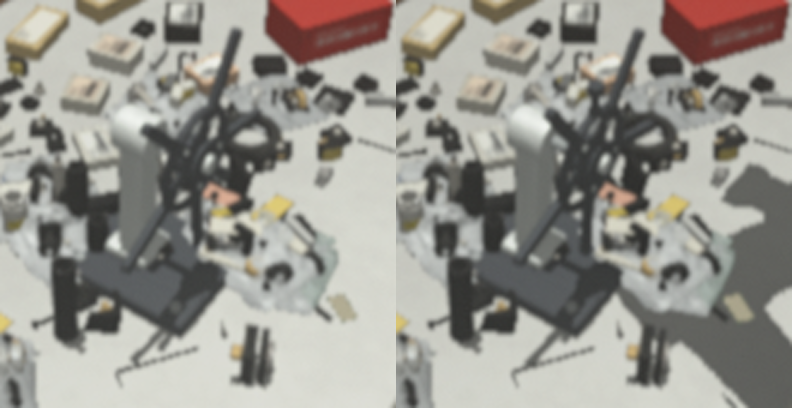

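The stem stands upright at (390,130) above the hub. The stand and bystanders look unchanged from before, and the arm is clear. Handing in.

```bash
python3 -c "
from h import *
o=ctrl.get_obs();print(o['clock'],o['force'],abs(o['qvel']).max());print(ctrl.close_job())"
```

```text
11.9 [ 0.30032253  0.24929804 -0.00680816] 2.2718862073529373
the job is handed in; nothing more can be done
None
```

The chopper is parked with its index stem pointing up. I turned the wheel about 137° counterclockwise, as the robot sees it. Two leftward pushes did it, on one spoke and then the next, with closed fingertips pointing down. I then withdrew the arm and handed the job in at 11.9 s.

- **Angle:** With the finger still in place, the scene and top cameras put the stem 0.2–0.5° from upright. After the arm withdrew, the scene view gave 0.1°. The top view disagreed at about 2° off, but the arm was hiding part of the wheel from it. All of these are inside the 5° limit.
- **Forces:** The tool readings I took after each push were about 2 N or less. I did not record the forces during the moves.
- **Stem:** The fingers stayed about 2 cm from it by calculation.
- **Surroundings:** I compared the stand and bystanders only by eye, in the before and after scene pictures, and saw no change. I did not measure their positions.
- **Arm at hand-in:** It was still settling slightly, with joint speeds up to 2.3°/s. It was in free air, with its fingertips about 0.25 m from the wheel and about 0.37 m above the table.

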